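# Stack two wedge offcuts to dry on a tilted draining board

### The arm

A 6-joint arm with a two-finger parallel gripper is mounted at the origin on a cart in front of the work surface, level with it; the furniture and walls round the work are solid. World frame = base frame: x ahead of the robot, y to its left, z up, the work surface at z = 0. Lengths are in m, angles in rad, forces in N, time in s.
With the tool pointing down it reaches from about 0.35 to 0.975 m from the base axis. Payload 4.9 kg.
Tool frame: the origin (TCP) lies between the finger pads; the fingertips stand 11 mm ahead of it and the grasp point (between the pads) lies 8 mm behind it; z points along the fingers, y is the line along which they close (so a half turn about z gives the same grasp; the last joint's range is limited). The gripper opens to 85 mm and grips with 20 to 120 N. Pads are 22 mm wide; open, the fingers measure 114 mm over their backs; the gripper's body (76 mm by 85 mm) begins 54 mm behind the grasp point. The pads swing forward as they close: fully open they stand 13 mm farther back than shut.
Start: joints at [-1.433, 0.053, 1.613, -0, 1.476, -0.119], TCP at [0.159, -0.604, 0.242] pointing down, gripper open.
Joint ranges: [-3.01, 3.01], [-1.01, 2.22], [0.06, 2.58], [-1.02, 4.17], [0.09, 2.62], [-3.14, 3.14]. Speed limits (rad/s): [2.57, 2.57, 3.14, 3.14, 3.14, 3.14].

### API

Orientations are given as [roll, pitch, yaw] about the fixed x, y, z axes, in that order (R = Rz(yaw) Ry(pitch) Rx(roll)).
In Python, from rig import bot, eyes gives the robot as it stands. The module is installed in compiled form; this text tells all that it offers.
- The arm moves only by the shell command python3 -m creep 'ROWS' [FORCE]. ROWS is JSON, a list that holds one entry, the list of rows, each a list of 7 numbers: the opening in per cent of the stroke, from 0 (shut) to 100 (fully open), then the shift along the tool's x, y, z in cm, then the turn, a rotation vector about the tool's x, y, z in rad. A call has 1 to 12 rows; each row shifts and turns the commanded pose from where the row before left it, along the tool's axes as they then stand; what a row does not reach is not made up. A row lasts 1/10 s, in which the tool goes at most 50 mm and 8.59 degrees, less where a joint would pass 70% of its speed; a pose out of reach is approached as far as the arm can. A call with a gripper value outside its range is refused whole. The fingers move at their own pace and stop on an object; FORCE is the grip in N (left out, the last holds). Time passes only in rows, so rows that do not move let the fingers close. It gives the time, the measured TCP pose, the force, the opening and the grip force at its end, in the units of the state.
- bot.sense(): the state, without advancing time (a new reading comes with each control period).
- eyes.read_camera(name): name is "scene" or "top" or "wrist"; returns a dict with "pixels" (420x560x3 uint8, red, green, blue), "intrinsics" (3x3 intrinsics, pixels), "R" (3x3) and "t" (3): a world point X has camera coordinates R X + t; the wrist camera has in their place "mount" (4x4, takes a point from camera to tool coordinates, whose origin is the TCP and whose axes are the flange's). Camera axes: x right, y down, z forward; pixel columns grow to the right and rows downward; lengths in m; the calibration is good to about 2 mm. A picture is of the moment at which its call begins: read the wrist's pose just before it. There is no depth.
- bot.job_done(): hands the job in; it is judged then, once.
The state is a dict: "time_s": time; "joints": joint angles; "qvel": joint speeds; "joint_torque": joint torques, N m; "tcp_pos": TCP position; "tcp_rot": TCP orientation; "force": force on the tool from outside, world axes, zero at the start; "wrist_torque": the same for the moment, N m; "finger_gap": opening from 0.0 (shut) to 1.0 (fully open); "finger_force": force on a finger pad.
Only numpy, scipy, OpenCV 4.12 (cv2) and the standard library are available. Lean on these libraries where they do the work, as an engineer would, in place of code of your own. Each camera call takes 0.05 s, during which the arm holds its last target. There are 200 camera calls.

### The job

Stack the two freshly washed wooden wedges to dry on the tilted draining board: first the long one, lying flat on the board, mid-width, with its thick end down against the toe rail, then the short one centred on top of it with its thick end uphill, lying flat and in line. Feel for how steeply the board is set and bring each piece gently to rest flat before you let go: it must not drop or flop over on release. Leave the mug, the candle and the bowl where they are.

Things in the scene. Friction and masses are not known exactly. Their poses are not given: they have to be found in the camera images.
- corner (a point): Middle of the inner corner where the draining board's deck meets its toe rail, 45 mm above the worktop. z is up (does not tilt with the deck), x level, away from the rail, uphill; y along the corner. The deck's flat top starts at this corner line, which is also its hinge axis; the rail stands square to the deck, 22 mm proud, its inner face through the corner.
- long_mid (a point): Centre of the long wedge: 22 mm above its flat underside, mid-width. z square to the underside, x along it toward the thin end (thick end at -x, square; thin end at +x, skew), y across the flat parallel sides, 50 mm apart. Starts lying on its underside.
- long_toe (a point): Middle of the lower edge of the long wedge's thick end (62 mm toward -x from its centre and 22 mm down); this edge belongs in the corner.
- long_top (a point): Middle of the long wedge's sloping top face, 22 mm above its centre; z is square to the top face (leans 0.19 rad from the wedge's z toward its +x), x along the top toward the thin end.
- short_mid (a point): Centre of the short wedge: 22 mm above its flat underside, mid-width. z square to the underside, x along it toward the thick end (thin end at -x), y across the flat parallel sides, 50 mm apart. Starts lying on its underside.
- short_under (a point): Middle of the short wedge's underside, 22 mm below its centre; it belongs on the middle of the long wedge's top.
- short_heel (a point): Middle of the short wedge's thick end, 50 mm toward +x from its centre.
- long_wedge: The long wedge, loose, about 0.2 kg, dark rough-sawn wood (friction about 0.9), 122 mm long (x -62 to about +60) x 50 wide; origin mid-underside, axes as at its centre. The flat top falls toward +x by 0.19 rad: thickness 44 mm - 0.192 x, so 56 mm at the thick end, 33 at the thin one, where a top corner is knocked off. Edges rounded 3 mm.
- short_wedge: The short wedge, loose, about 0.17 kg, same wood, about 100 mm long x 50 wide, both ends sawn skew, a top corner knocked off; origin mid-underside, axes as at its centre. The top rises toward +x by 0.19 rad: thickness 44 mm + 0.192 x, about 34 mm at the thin end and 54 at the thick end.
- drainer: Draining board's foot, fixed; origin on the worktop 45 mm under the corner, same axes. Wooden deck 200 mm long (uphill) x 166 wide, rising away from the robot by 20 to 35 degrees: not reported, differs each time, find it by touch or sight. Stiff friction hinge (15 N m) holds it. Brass hinge ears beside the deck, 84 to 106 mm from mid-width, to 56 mm above the worktop.
- mug: Bystander: two-tone mug, 78 mm across, 100 mm high, origin under its centre.
- candle: Bystander: candle in a glass jar, 76 mm across, 90 mm high, origin under its centre.
- bowl: Bystander: small white bowl, 105 mm across, 51 mm high, origin under its centre.
There are look-alikes about, which are no part of the job. Leave any purple or red look-alike of the short_wedge alone.

How it is judged:
On the way:
1. The long wedge rests on the draining board, thick end in the corner against the toe rail, let go and still (x of long_toe in the frame of corner between -0.008 and 0.012 m and y of long_toe in the frame of corner between -0.03 and 0.03 m and z of long_toe in the frame of corner between -0.008 and 0.012 m and angle between long_mid's own z axis and vertical between 0.28 and 0.72 rad and x of long_mid in the frame of corner above 0.02 m and angle between the y axis of long_mid and the y axis of corner, either way round below 0.15 rad and contact force between long_wedge and drainer above 0.3 N and linear speed of long_wedge below 0.01 m/s and angular speed of long_wedge below 0.05 rad/s and contact force between the fingers and long_wedge below 0.05 N), for 0.2 s.
At the end, for the whole second after the job is handed in: Long wedge flat on the deck, thick end's lower edge within 8 mm of the corner, 30 mm of mid-width, in line within 8 deg, thin end uphill; short wedge flat on its top (4.5 deg), centred within 20 mm along and 15 mm across, in line within 10 deg, thick end uphill; both let go and still (all of step 1 and x of short_under in the frame of long_top between -0.02 and 0.02 m and y of short_under in the frame of long_top between -0.015 and 0.015 m and z of short_under in the frame of long_top between -0.004 and 0.005 m and angle between the z axis of short_mid and the z axis of long_top, either way round below 0.08 rad and angle between the y axis of short_mid and the y axis of long_top, either way round below 0.18 rad and x of short_heel in the frame of long_top above 0.02 m and contact force between short_wedge and long_wedge above 0.3 N and linear speed of short_wedge below 0.01 m/s and angular speed of short_wedge below 0.05 rad/s and contact force between the fingers and short_wedge below 0.05 N); the robot touches nothing.
It fails at once if The long wedge flops or drops onto the board (over 2.5 rad/s or 0.45 m/s while touching it) (contact force between long_wedge and drainer above 0.15 N and (angular speed of long_wedge above 2.5 rad/s or linear speed of long_wedge above 0.45 m/s)).
It fails at once if The short wedge flops or drops onto the long one or the board (over 2.5 rad/s or 0.45 m/s while touching) ((contact force between short_wedge and long_wedge above 0.15 N or contact force between short_wedge and drainer above 0.15 N) and (angular speed of short_wedge above 2.5 rad/s or linear speed of short_wedge above 0.45 m/s)).
It fails at once if A wedge is pressed down with more than 80 N (contact force between long_wedge and drainer above 80 N or contact force between short_wedge and long_wedge above 80 N).
It fails at once if A bystander is moved by more than 30 mm (distance of any of mug, candle, bowl from where it was at the start of the episode above 0.03 m).
It also fails if it takes over 72 s, if anything falls off the work surface, if the arm or the gripper's body presses on something with over 40 N, if the wrist force passes 120 N, or if a joint passes its speed limit or range.

## Working session

There is one attempt and no reset: what is moved stays moved. The work goes in short steps, Python scripts to look and compute and a shell command to move; the robot and the scene stay as the last step left them, time stands still between calls to the robot, and variables do not carry over. Pictures are saved under pics/ and viewed, at most 10 in all, crops included, and the job is handed in when it is done.

```bash
mkdir -p pics; python3 - <<'E'
from rig import bot, eyes
import cv2, numpy as np
print(bot.sense())
for n in ("scene","top"):
    c=eyes.read_camera(n); cv2.imwrite(f"pics/{n}0.png",c["pixels"][:,:,::-1])
    print(n,c["intrinsics"],c["R"],c["t"])
    np.savez(f"{n}0.npz",**c)
c=eyes.read_camera("wrist");print(c["mount"],c["intrinsics"])
E
```

```text
{'time_s': 0.0, 'joints': array([-1.43304282e+00,  5.33335229e-02,  1.61430600e+00,  4.88629369e-05,
        1.47599725e+00, -1.19012909e-01]), 'qvel': array([-2.44217049e-03, -2.40531034e-05, -2.45596602e-03, -1.18878497e-03,
        3.99780318e-04,  5.77083164e-04]), 'joint_torque': array([ 1.43653018e-03, -3.93682086e+01, -3.70172024e+01,  1.14224904e-04,
        7.07826490e-03,  1.75081760e-05]), 'tcp_pos': array([ 0.15864332, -0.6039068 ,  0.2410703 ]), 'tcp_rot': array([-3.13956877e+00, -2.90992578e-04,  2.56761448e-01]), 'force': array([-0.09555158,  0.14235382, -0.09764456]), 'wrist_torque': array([0.02253793, 0.01844407, 0.01469988]), 'finger_force': 0.0, 'finger_gap': 1.0020135690935332}
scene [[492.82159355   0.         273.87274415]
 [  0.         492.82159355 209.41110032]
 [  0.           0.           1.        ]] [[ 0.9714161  -0.23728978  0.00665686]
 [-0.19147953 -0.79983676 -0.56885565]
 [ 0.14030804  0.55132089 -0.82241044]] [-0.50999116  0.19119565  1.16766948]
top [[398.27976471   0.         281.51001994]
 [  0.         398.27976471 208.01123477]
 [  0.           0.           1.        ]] [[ 0.00744448 -0.99988364 -0.01331475]
 [-0.9875404  -0.00525822 -0.15727778]
 [ 0.15718947  0.0143197  -0.98746464]] [0.05516672 0.53536348 0.9734279 ]
[[ 8.20858218e-04 -9.44780284e-01 -3.27703436e-01  8.40826089e-02]
 [ 9.99999662e-01  7.93914071e-04  2.15998894e-04 -1.10725388e-03]
 [ 5.60968719e-05 -3.27703502e-01  9.44780616e-01 -1.32072058e-01]
 [ 0.00000000e+00  0.00000000e+00  0.00000000e+00  1.00000000e+00]] [[292.7019074    0.         276.77327894]
 [  0.         292.7019074  208.01224196]
 [  0.           0.           1.        ]]
```

```bash
ls .
```

```text
pics
scene0.npz
top0.npz
```

View pics/scene0.png

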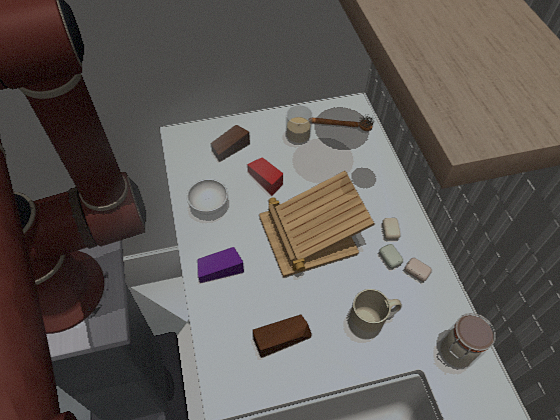

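View pics/top0.png

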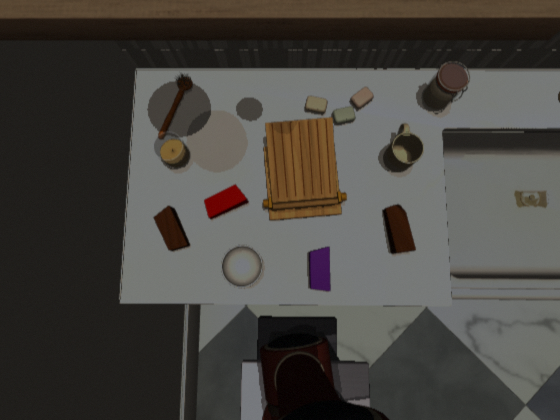

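The scene view shows the board at (320,220), dark wedges at (282,335) and (230,141), and red (265,175) and purple (220,265) look-alikes. In the top view the dark wedges are at (399,229) and (171,229), and the board is at (303,170) with its rail low at (305,202).
The candidates for the long and short wedges are dark (282,335), dark (230,141), red (265,175) and purple (220,265). By the description I choose the two dark ones. The one at (282,335) looks longer, so I take it as the long wedge, and I'll check that in one close crop.

```bash
python3 - <<'E'
import numpy as np,cv2
s=np.load("scene0.npz")["pixels"][:,:,::-1]; t=np.load("top0.npz")["pixels"][:,:,::-1]
def crop(i,x,y,w,h,g=1.6):
    c=cv2.resize(i[y:y+h,x:x+w],(400,300),interpolation=cv2.INTER_CUBIC)
    return np.clip(c.astype(float)*g,0,255).astype(np.uint8)
a=np.hstack([crop(t,360,199,80,60,2.2),crop(t,132,199,80,60,2.2)])
b=np.hstack([crop(s,242,305,80,60,2.2),crop(s,190,112,80,60,2.2)])
cv2.imwrite("pics/crop.png",np.vstack([a,b]))
E
```

```text
(no output)
```

View pics/crop.png

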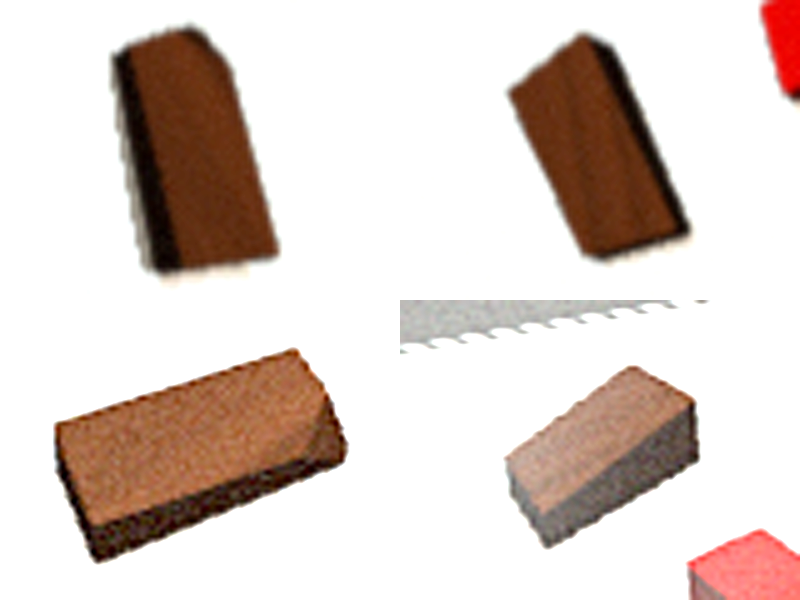

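The crops show the long wedge (left) with its square thick end toward the robot and the knocked-off corner at the far, thin end. The short wedge (right) is shorter, skew at both ends, and its thick end is at the far left (+x, +y). Both already point roughly the way they need to. Next I look at the board up close.

```bash
python3 - <<'E'
import numpy as np,cv2
s=np.load("scene0.npz")["pixels"][:,:,::-1]; t=np.load("top0.npz")["pixels"][:,:,::-1]
def crop(i,x,y,w,h,g):
    c=cv2.resize(i[y:y+h,x:x+w],(w*5,h*5),interpolation=cv2.INTER_CUBIC)
    return np.clip(c.astype(float)*g,0,255).astype(np.uint8)
a=crop(t,260,110,80+10,114,1.5); b=crop(s,254,168,70,114,1.2)
b2=crop(s,320,168,0+0+0+60,114,1.2)
cv2.imwrite("pics/board.png",np.hstack([a,b])[:570,:800])
E
```

```text
(no output)
```

View pics/board.png

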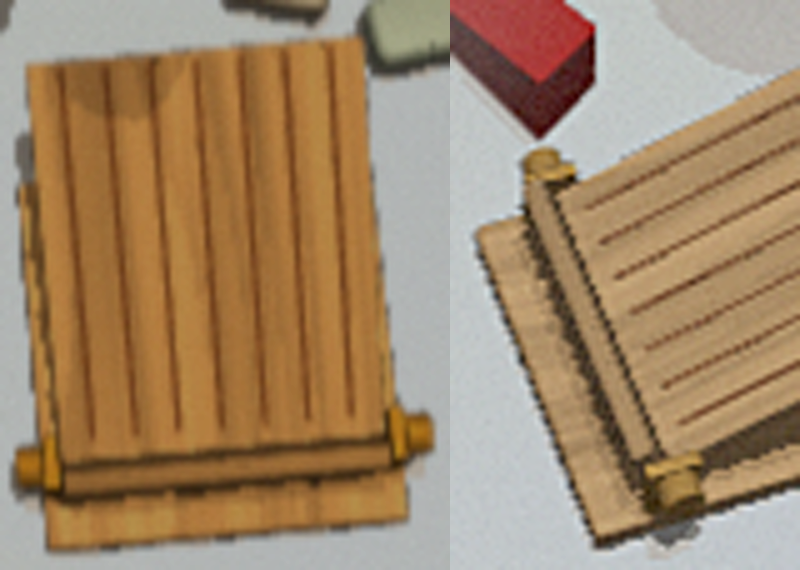

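The deck's far corners sit at top (265.6,122.4) and (332.4,117.6). The ear ends are at top (263,204) and (346.4,196.6), and the ears in scene are near (272,200) and (299,266). Now a point fit for the board, and rays for the wedges.

```bash
cat > h.py <<'E'
import numpy as np,cv2
from scipy.optimize import least_squares
from scipy.spatial.transform import Rotation as Ro
C={n:dict(np.load(f"{n}0.npz")) for n in("scene","top")}
def proj(n,X):
    c=C[n];p=c["intrinsics"]@(c["R"]@np.asarray(X)+c["t"]);return p[:2]/p[2]
def ray(n,uv,z):
    c=C[n];o=-c["R"].T@c["t"];d=c["R"].T@np.linalg.inv(c["intrinsics"])@[*uv,1];return o+d*(z-o[2])/d[2]
E
python3 - <<'E'
from h import *
for n in C: print(n,"cam",-C[n]["R"].T@C[n]["t"])
obs=[("top",(0,.106),(263,204)),("top",(0,-.106),(346.4,196.6)),("top",(.2,.083),(265.6,122.4)),("top",(.2,-.083),(332.4,117.6)),
("scene",(.2,.083),(346,173.5)),("scene",(.2,-.083),(372.5,216))]
# ear centres in scene mid of ear (95mm)
obs+=[("scene",(0,.095),(273.5,201.5)),("scene",(0,-.095),(298.5,264))]
def P(p,l):
    x,y,w,a=p;s,v=l
    return [x+s*np.cos(a)*np.cos(w)-v*np.sin(w), y+s*np.cos(a)*np.sin(w)+v*np.cos(w), .045+s*np.sin(a)]
f=lambda p:np.concatenate([proj(n,P(p,l))-uv for n,l,uv in obs])
r=least_squares(f,[.45,0,0,.5]);print(r.x,np.degrees(r.x[3]));print(r.fun.reshape(-1,2).round(1))
J=np.linalg.inv(r.jac.T@r.jac);print("sd per px",np.sqrt(np.diag(J)))
q=lambda x0,y0,u,v:(x0+(u+.5)/5-.5,y0+(v+.5)/5-.5)
L=[ray("top",q(360,199,u,v),z) for u,v,z in[(182,267,.055),(132,48,.033),(277,255,.055),(232,75,.0375)]]
S=[ray("top",q(132,199,u-400,v),z) for u,v,z in[(590,258,.034),(510,92,.053),(675,233,.034),(587,35,.053)]]
for n,Q in(("long",L),("short",S)):
    print(n,np.round(Q,4).tolist(),[np.arctan2(*(Q[b]-Q[a])[1::-1]).round(3) for a,b in((0,1),(2,3))])
for n,p,z in(("mug",(404,150),.1),("candle",(173,150),.08),("bowl",(242,266),.05)): print(n,ray("top",p,z).round(3))
E
```

```text
scene cam [ 0.36819027 -0.61185095  1.07246124]
top cam [0.37526976 0.04403616 1.04616094]
[0.55534067 0.00255957 0.08634777 0.41815334] 23.95842182069339
[[-0.9 -0.6]
 [-1.5  0.2]
 [-1.5  0.5]
 [ 0.  -0.2]
 [-1.  -4.9]
 [ 1.2  5.7]
 [-0.1  1.3]
 [ 0.7  1.3]]
sd per px [0.00090672 0.00116363 0.00737179 0.0191938 ]
long [[0.4247, -0.2249, 0.055], [0.5375, -0.2095, 0.033], [0.4309, -0.2718, 0.055], [0.5231, -0.2587, 0.0375]] [np.float64(0.136), np.float64(0.142)]
short [[0.4264, 0.3422, 0.034], [0.5086, 0.3815, 0.053], [0.4393, 0.2995, 0.034], [0.538, 0.344, 0.053]] [np.float64(0.446), np.float64(0.424)]
mug [ 0.672 -0.242  0.1  ]
candle [0.676 0.333 0.08 ]
bowl [0.388 0.155 0.05 ]
```

The scene readings of the deck's far corners don't fit (±5 px), so I'll read them from a colour mask.

```bash
python3 - <<'E'
from h import *
s=C["scene"]["pixels"][:,:,::-1]
c=cv2.resize(s[163:263,300:400],(600,600),interpolation=cv2.INTER_CUBIC)
cv2.imwrite("pics/far.png",np.clip(c*1.3,0,255).astype(np.uint8))
E
```

```text
(no output)
```

View pics/far.png

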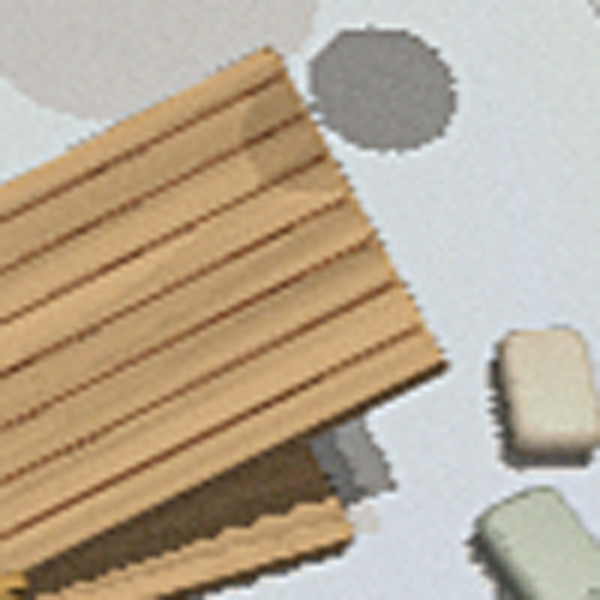

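The far corners in scene are (345.0,170.8) and (374.2,223.8).

```bash
python3 - <<'E'
from h import *
obs=[("top",(0,.106),(263,204)),("top",(0,-.106),(346.4,196.6)),("top",(.2,.083),(265.6,122.4)),("top",(.2,-.083),(332.4,117.6)),
("scene",(.2,.083),(345,170.8)),("scene",(.2,-.083),(374.2,223.8)),("scene",(0,.095),(273.5,201.5)),("scene",(0,-.095),(298.5,264))]
def P(p,l):
    x,y,w,a=p;s,v=l
    return [x+s*np.cos(a)*np.cos(w)-v*np.sin(w), y+s*np.cos(a)*np.sin(w)+v*np.cos(w), .045+s*np.sin(a)]
f=lambda p:np.concatenate([proj(n,P(p,l))-uv for n,l,uv in obs])
r=least_squares(f,[.45,0,0,.5]);print(r.x,np.degrees(r.x[3]));print(r.fun.reshape(-1,2).round(1))
E
```

```text
[0.55480695 0.00206924 0.08167622 0.37781748] 21.647346980854806
[[-0.7 -0.5]
 [-1.3  0.6]
 [-0.8  0.4]
 [ 0.1  0.1]
 [ 0.9 -0.2]
 [ 0.  -0.1]
 [-0.1  1.4]
 [ 0.4  1.5]]
```

The tilt by sight is about 21.6°, with the corner at (0.555, 0.002) and yaw 0.08. Next I hover over the long wedge.

```bash
cat >> h.py <<'E'
def go(pos,rpy):
    "shift in current tool axes (cm), then turn (rotvec, rad), from the measured pose"
    from rig import bot
    s=bot.sense();R=Ro.from_euler("xyz",s["tcp_rot"])
    d=R.inv().apply(np.array(pos)-s["tcp_pos"])*100
    w=(R.inv()*Ro.from_euler("xyz",rpy)).as_rotvec()
    print("shift cm",d.round(2),"turn",w.round(3),"t",round(s["time_s"],2))
def wrist(name=None,g=1.5):
    from rig import bot,eyes
    s=bot.sense();c=eyes.read_camera("wrist")
    T=np.eye(4);T[:3,:3]=Ro.from_euler("xyz",s["tcp_rot"]).as_matrix();T[:3,3]=s["tcp_pos"]
    W=np.linalg.inv(T@c["mount"]);C["wrist"]=dict(c,R=W[:3,:3],t=W[:3,3])
    if name: cv2.imwrite(f"pics/{name}.png",np.clip(c["pixels"][:,:,::-1]*g,0,255).astype(np.uint8))
    np.savez("wrist0.npz",**C["wrist"])
    return c["pixels"]
E
python3 -c "
from h import *
go([.470,-.243,.20],[np.pi,0,.139])"
```

```text
shift cm [ 39.28 -27.01   4.19] turn [-0.002 -0.     0.118] t 0.15
```

```bash
python3 -m creep '[[[100,3.9,-2.7,0.4,0,0,0],[100,3.9,-2.7,0.4,0,0,0],[100,3.9,-2.7,0.4,0,0,0],[100,3.9,-2.7,0.4,0,0,0],[100,3.9,-2.7,0.4,0,0,0],[100,3.9,-2.7,0.4,0,0,0],[100,3.9,-2.7,0.4,0,0,0],[100,3.9,-2.7,0.4,0,0,0],[100,3.9,-2.7,0.4,0,0,0],[100,3.9,-2.7,0.4,0,0,0.06],[100,0,0,0,0,0,0.06],[100,0,0,0,0,0,0]]]' 50
python3 -c "
from h import *
wrist('w1',2)"
```

```text
time_s: 1.35
tcp_pos: [0.4678, -0.2429, 0.2017]
tcp_rot: [-3.141, 0.001, 0.14]
force: [-0.2, -0.6, 0.9]
finger_gap: 1.001
finger_force: 0.0
```

View pics/w1.png

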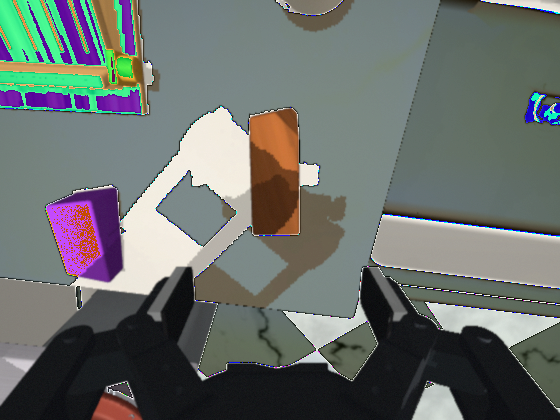

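The wrist view shows the long wedge straight ahead, with corners near (251,236) and (299,235), and its far end at row ~110. The purple look-alike is at (85,235).

```bash
python3 - <<'E'
from h import *
C["wrist"]=dict(np.load("wrist0.npz"))
for p,z in[((251.5,235),.0555),((299,234.5),.0555),((250,120),.034),((299,126),.035)]: print(ray("wrist",p,z).round(4))
E
```

```text
[ 0.422  -0.2217  0.0555]
[ 0.4295 -0.2705  0.0555]
[ 0.5345 -0.2058  0.034 ]
[ 0.5357 -0.2543  0.035 ]
```

```bash
python3 -c "
from h import *
go([.4875,-.2385,.021],[np.pi,0,.146])"
```

```text
shift cm [ 2.08 -0.24 18.09] turn [-0.     0.001 -0.007] t 1.4
```

```bash
python3 -m creep '[[[100,2.1,-0.25,3,0,0,-0.007],[100,0,0,4,0,0,0],[100,0,0,4,0,0,0],[100,0,0,3,0,0,0],[100,0,0,2,0,0,0],[100,0,0,1.2,0,0,0],[100,0,0,0.8,0,0,0],[100,0,0,0,0,0,0],[45,0,0,0,0,0,0],[45,0,0,0,0,0,0],[45,0,0,0,0,0,0],[45,0,0,0,0,0,0]]]' 50
python3 -m creep '[[[40,0,0,0,0,0,0],[40,0,0,0,0,0,0],[40,0,0,0,0,0,0]]]' 50
```

```text
time_s: 2.6
tcp_pos: [0.489, -0.2395, 0.024]
tcp_rot: [3.14, -0.002, 0.144]
force: [0.1, -0.3, 5.2]
finger_gap: 0.574
finger_force: 54.4
time_s: 2.9
tcp_pos: [0.489, -0.2395, 0.0239]
tcp_rot: [3.14, -0.002, 0.144]
force: [-0.5, 1.1, 6.4]
finger_gap: 0.574
finger_force: 54.5
```

```bash
cat >> h.py <<'E'
c0=np.array([.555,.002,.045]);w0=.082;a0=.378
def deck(s,h,v=0,a=None,c=c0,w=w0):
    a=a0 if a is None else a
    u=np.array([np.cos(a)*np.cos(w),np.cos(a)*np.sin(w),np.sin(a)]);n=np.array([-np.sin(a)*np.cos(w),-np.sin(a)*np.sin(w),np.cos(a)])
    return c+s*u+h*n+v*np.array([-np.sin(w),np.cos(w),0])
E
python3 -m creep '[[[40,0,0,-1,0,0,0],[40,0,0,-3,0,0,0],[40,0,0,-4,0,0,0],[40,0,0,-4,0,0,0],[40,0,0,-4,0,0,0],[40,0,0,-2,0,0,0],[40,0,0,0,0,0,0]]]' 50
python3 -c "
from h import *
go(deck(.0635+.015,.024+.07),[np.pi,-a0,w0])"
```

```text
time_s: 3.6
tcp_pos: [0.4894, -0.24, 0.2067]
tcp_rot: [3.136, -0.006, 0.144]
force: [1.3, -0.1, -2.8]
finger_gap: 0.578
finger_force: 53.8
shift cm [ 13.75 -22.8    4.5 ] turn [-0.007  0.372  0.062] t 3.6
```

```bash
python3 -m creep '[[[40,2.3,-3.8,0.5,0,0,0],[40,2.3,-3.8,0.8,0,0,0],[40,2.3,-3.8,0.8,0,0,0],[40,2.3,-3.8,0.8,0,0,0],[40,2.3,-3.8,0.8,0,0,0],[40,2.3,-3.8,0.8,0,0,0],[40,0,0,0,0,0.093,0.015],[40,0,0,0,0,0.093,0.015],[40,0,0,0,0,0.093,0.015],[40,0,0,0,0,0.093,0.015],[40,0,0,0,0,0,0],[40,0,0,0,0,0,0]]]' 50
python3 - <<'E'
from h import *
go(deck(.0635+.008,.024+.012),[np.pi,-a0,w0])
from rig import eyes
s=eyes.read_camera("scene")["pixels"][:,:,::-1]
t=eyes.read_camera("top")["pixels"][:,:,::-1]
f=lambda i,x,y:cv2.resize(np.clip(i[y:y+150,x:x+100].astype(float)*1.4,0,255).astype(np.uint8),(400,600),interpolation=cv2.INTER_CUBIC)
cv2.imwrite("pics/h1.png",np.hstack([f(s,260,150),f(t,255,100)]))
E
```

```text
time_s: 4.8
tcp_pos: [0.5903, 0.0066, 0.1552]
tcp_rot: [-3.129, -0.367, 0.081]
force: [1.2, -0.3, -2.1]
finger_gap: 0.575
finger_force: 53.7
shift cm [-0.16  0.23  5.33] turn [-0.012  0.011 -0.001] t 4.8
```

View pics/h1.png

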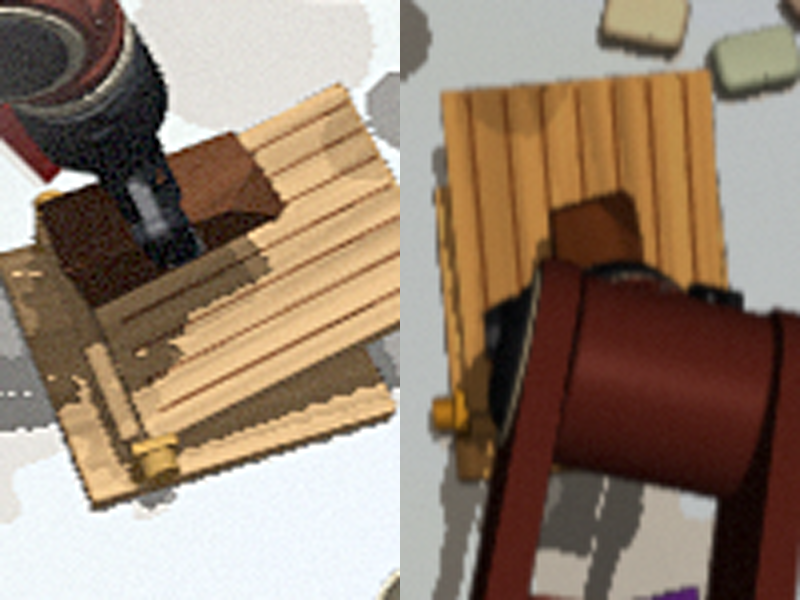

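The wedge is held in line above the board, mid-width, thin end uphill. Next I lower it to near the deck, then feel for contact.

```bash
python3 -m creep '[[[40,-0.1,0.2,1.5,-0.012,0.011,0],[40,0,0,1.5,0,0,0],[40,0,0,1,0,0,0],[40,0,0,0.6,0,0,0],[40,0,0,0.4,0,0,0],[40,0,0,0.2,0,0,0],[40,0,0,0,0,0,0]]]' 50
python3 -c "
from h import *
go(deck(.0635+.006,.024),[np.pi,-a0,w0])
from rig import bot;print(bot.sense()['wrist_torque'])"
python3 -m creep '[[[40,0,0,0.2,0,0,0],[40,0,0,0.2,0,0,0],[40,0,0,0,0,0,0]]]' 50
python3 -c "
from rig import bot;print(bot.sense()['wrist_torque'])"
```

```text
time_s: 5.6
tcp_pos: [0.6104, 0.0061, 0.1088]
tcp_rot: [3.141, -0.383, 0.081]
force: [-0.5, -0.6, -2.1]
finger_gap: 0.577
finger_force: 53.8
shift cm [-0.57 -0.04  1.48] turn [ 0.001 -0.005 -0.001] t 5.6
[-1.94573642e-04  3.28485803e-01  2.58948153e-03]
time_s: 5.9
tcp_pos: [0.6116, 0.0063, 0.1048]
tcp_rot: [3.142, -0.383, 0.081]
force: [0.0, -1.1, -1.9]
finger_gap: 0.575
finger_force: 53.8
[-0.0666582   0.29147982 -0.04494262]
```

```bash
for i in 1 ; do python3 -m creep '[[[40,-0.2,0,0.2,0,0,0],[40,0,0,0.2,0,0,0],[40,0,0,0.1,0,0,0],[40,0,0,0,0,0,0]]]' 50
python3 -c "
from rig import bot;print(bot.sense()['wrist_torque'])"; python3 -m creep '[[[40,0,0,0.1,0,0,0],[40,0,0,0.1,0,0,0],[40,0,0,0,0,0,0]]]' 50
python3 -c "
from rig import bot;print(bot.sense()['wrist_torque'])"; done
python3 -m creep '[[[40,0,0,0.1,0,0,0],[40,0,0,0.1,0,0,0],[40,0,0,0,0,0,0]]]' 50
python3 -c "
from h import *
go(deck(.0635+.004,.024),[np.pi,-a0,w0])
from rig import bot;print(bot.sense()['wrist_torque'])"
```

```text
time_s: 6.3
tcp_pos: [0.6115, 0.0063, 0.0992]
tcp_rot: [3.142, -0.382, 0.081]
force: [0.1, -0.7, -2.0]
finger_gap: 0.577
finger_force: 53.8
[-0.02714776  0.27861938 -0.0015416 ]
time_s: 6.6
tcp_pos: [0.6124, 0.0063, 0.0975]
tcp_rot: [3.141, -0.383, 0.081]
force: [0.5, -0.6, -2.8]
finger_gap: 0.576
finger_force: 53.8
[-0.05872781  0.30999408  0.02127953]
time_s: 6.9
tcp_pos: [0.6131, 0.0064, 0.0956]
tcp_rot: [3.142, -0.382, 0.081]
force: [0.5, -0.1, -2.3]
finger_gap: 0.576
finger_force: 53.8
shift cm [-0.53 -0.04  0.15] turn [ 0.001 -0.004 -0.001] t 6.9
[-0.06590165  0.28938065  0.00430783]
```

```bash
python3 -m creep '[[[40,0,0,0.1,0,0,0],[40,0,0,0,0,0,0]]]' 50|grep -E "pos|rot|force:"
python3 -c "
from rig import bot;print(bot.sense()['wrist_torque'])"; python3 -m creep '[[[40,0,0,0.1,0,0,0],[40,0,0,0,0,0,0]]]' 50|grep -E "pos|rot|force:"
python3 -c "
from rig import bot;print(bot.sense()['wrist_torque'])"
python3 -m creep '[[[40,0,0,0.1,0,0,0],[40,0,0,0,0,0,0]]]' 50|grep -E "pos|rot|force:"
python3 -c "
from h import *
go(deck(.0635+.004,.024),[np.pi,-a0,w0])
from rig import bot;print(bot.sense()['wrist_torque'])"
```

```text
tcp_pos: [0.6135, 0.0064, 0.0947]
tcp_rot: [3.141, -0.383, 0.081]
force: [-0.7, 0.1, -2.4]
finger_force: 53.8
[-0.00769949  0.30920486  0.02966757]
tcp_pos: [0.6139, 0.0064, 0.0943]
tcp_rot: [3.141, -0.383, 0.081]
force: [-3.0, -0.3, -0.0]
finger_force: 54.1
[0.07551167 0.60966469 0.07037975]
tcp_pos: [0.614, 0.0064, 0.0942]
tcp_rot: [3.142, -0.381, 0.081]
force: [-11.6, -0.9, 9.3]
finger_force: 55.5
shift cm [-0.56 -0.04 -0.01] turn [ 0.    -0.003 -0.001] t 7.5
[0.17654934 1.32098745 0.10240572]
```

Contact comes at the expected height. To feel the exact slope, I'll press lightly with the pitch about 0.05 rad steeper and then shallower, and compare the contact heights.

```bash
cat >> h.py <<'E'
def pr():
    from rig import bot
    s=bot.sense();R=Ro.from_euler("xyz",s["tcp_rot"]);d=s["tcp_pos"]-c0
    e=[deck(1,0)-c0,deck(0,1)-c0,deck(0,0,1)-c0]
    print("t %.2f s,h,v mm"%s["time_s"],np.round([1000*d@k for k in e],2),"rpy",np.round(s["tcp_rot"],4),"F along u,n,v",np.round([s["force"]@k for k in e],1),"T",s["wrist_torque"].round(2),"gap %.3f"%s["finger_gap"])
E
p='from h import *;pr()'
python3 -c "$p"
python3 -m creep '[[[40,0,0,-0.3,0,0,0],[40,0,0,-0.3,0,0.05,0],[40,0,0,0,0,0,0],[40,0,0,0.1,0,0,0],[40,0,0,0,0,0,0]]]' 50 >/dev/null; python3 -c "$p"
python3 -m creep '[[[40,0,0,0.1,0,0,0],[40,0,0,0,0,0,0]]]' 50 >/dev/null; python3 -c "$p"
python3 -m creep '[[[40,0,0,0.05,0,0,0],[40,0,0,0,0,0,0]]]' 50 >/dev/null; python3 -c "$p"
python3 -m creep '[[[40,0,0,0.05,0,0,0],[40,0,0,0,0,0,0]]]' 50 >/dev/null; python3 -c "$p"
```

```text
t 7.50 s,h,v mm [73.14 23.92 -0.43] rpy [ 3.1416 -0.3814  0.0812] F along u,n,v [-7.3 13.   0. ] T [0.18 1.32 0.1 ] gap 0.574
t 8.00 s,h,v mm [72.96 27.44 -0.41] rpy [ 3.1415 -0.432   0.0807] F along u,n,v [-0.9 -2.6 -0.7] T [-0.03  0.29  0.02] gap 0.579
t 8.20 s,h,v mm [73.36 26.8  -0.43] rpy [ 3.1414 -0.4324  0.081 ] F along u,n,v [-1.7  0.6 -0.3] T [0.01 0.54 0.02] gap 0.578
t 8.40 s,h,v mm [73.48 26.6  -0.43] rpy [ 3.1414 -0.4328  0.0809] F along u,n,v [-2.1  3.5 -0.1] T [0.04 0.83 0.01] gap 0.576
t 8.60 s,h,v mm [73.57 26.35 -0.43] rpy [ 3.1414 -0.4328  0.0811] F along u,n,v [-2.8  7.2 -0.4] T [0.04 1.16 0.09] gap 0.577
```

```bash
p='from h import *;pr()'
python3 -m creep '[[[40,0,0,-0.3,0,0,0],[40,0,0,-0.1,0,-0.1,0],[40,0,0,0,0,0,0],[40,0,0,0.1,0,0,0],[40,0,0,0,0,0,0]]]' 50 >/dev/null; python3 -c "$p"
python3 -m creep '[[[40,0,0,0.1,0,0,0],[40,0,0,0,0,0,0]]]' 50 >/dev/null; python3 -c "$p"
python3 -m creep '[[[40,0,0,0.05,0,0,0],[40,0,0,0,0,0,0]]]' 50 >/dev/null; python3 -c "$p"
python3 -m creep '[[[40,0,0,0.05,0,0,0],[40,0,0,0,0,0,0]]]' 50 >/dev/null; python3 -c "$p"
```

```text
t 9.10 s,h,v mm [71.88 28.01 -0.21] rpy [-3.1413 -0.3326  0.0807] F along u,n,v [-1.  -2.  -0.2] T [-0.01  0.28 -0.03] gap 0.576
t 9.30 s,h,v mm [72.01 27.29 -0.32] rpy [-3.1415 -0.3323  0.0807] F along u,n,v [-1.5 -1.6 -0.1] T [-0.07  0.27 -0.02] gap 0.575
t 9.50 s,h,v mm [72.62 27.13 -0.4 ] rpy [ 3.1415 -0.3327  0.0808] F along u,n,v [-1.1 -2.  -0.8] T [-0.07  0.25  0.02] gap 0.573
t 9.70 s,h,v mm [72.77 26.69 -0.41] rpy [ 3.1414 -0.3328  0.0808] F along u,n,v [-0.7 -2.5  0.2] T [ 0.05  0.25 -0.06] gap 0.576
```

```bash
p='from h import *;pr()'
for k in 1 2; do python3 -m creep '[[[40,0,0,0.05,0,0,0],[40,0,0,0,0,0,0]]]' 50 >/dev/null; python3 -c "$p"
python3 -m creep '[[[40,0,0,0.05,0,0,0],[40,0,0,0,0,0,0]]]' 50 >/dev/null; python3 -c "$p"
done
```

```text
t 9.90 s,h,v mm [72.82 26.5  -0.43] rpy [ 3.1414 -0.3326  0.0809] F along u,n,v [-3.2  1.6 -0.7] T [-0.    0.42 -0.02] gap 0.572
t 10.10 s,h,v mm [72.74 26.29 -0.44] rpy [ 3.1413 -0.3321  0.0811] F along u,n,v [-5.4  6.2  0.4] T [-0.03  0.68 -0.07] gap 0.577
t 10.30 s,h,v mm [72.72 26.17 -0.44] rpy [ 3.1413 -0.3317  0.0813] F along u,n,v [-6.9 10.7  0.1] T [-0.04  0.82 -0.02] gap 0.579
t 10.50 s,h,v mm [72.63 26.01 -0.42] rpy [ 3.1413 -0.3311  0.0814] F along u,n,v [-9.2 14.6  0.8] T [-0.05  1.14 -0.02] gap 0.572
```

Solving the two contacts puts the flush pitch at about 0.383 rad (21.9°). I set that, lift 1 mm off the deck, and ease downhill until it meets the rail.

```bash
p='from h import *;pr()'
python3 -m creep '[[[40,0,0,-0.3,0,0,0],[40,0,0,0,0,0.05,0],[40,-0.3,0,0.2,0,0,0],[40,-0.3,0,0.05,0,0,0],[40,0,0,0,0,0,0]]]' 50 >/dev/null; python3 -c "$p"
python3 -m creep '[[[40,-0.15,0,0,0,0,0],[40,0,0,0,0,0,0]]]' 50 >/dev/null; python3 -c "$p"
python3 -m creep '[[[40,-0.1,0,0,0,0,0],[40,0,0,0,0,0,0]]]' 50 >/dev/null; python3 -c "$p"
```

```text
t 11.00 s,h,v mm [65.9  24.62 -0.29] rpy [-3.1414 -0.3809  0.0806] F along u,n,v [-1.1 -2.3  0.8] T [-0.05  0.33  0.04] gap 0.576
t 11.20 s,h,v mm [65.31 25.11 -0.39] rpy [ 3.1415 -0.3825  0.0808] F along u,n,v [-1.6 -2.2  0. ] T [-0.07  0.34  0.03] gap 0.572
t 11.40 s,h,v mm [64.63 25.3  -0.43] rpy [ 3.1413 -0.3833  0.0809] F along u,n,v [ 0.7 -2.9  0.3] T [-0.05  0.24  0.04] gap 0.580
```

```bash
p='from h import *;pr()'
python3 -m creep '[[[40,-0.05,0,0,0,0,0],[40,0,0,0,0,0,0]]]' 50 >/dev/null; python3 -c "$p"
python3 -m creep '[[[40,0,0,0.1,0,0,0],[40,0,0,0,0,0,0]]]' 50 >/dev/null; python3 -c "$p"
python3 -m creep '[[[40,0,0,0.05,0,0,0],[40,0,0,0,0,0,0]]]' 50 >/dev/null; python3 -c "$p"
```

```text
t 11.60 s,h,v mm [64.62 25.48 -0.46] rpy [ 3.1412 -0.3845  0.0808] F along u,n,v [ 1.3 -3.7  0.1] T [ 0.05 -0.15  0.  ] gap 0.575
t 11.80 s,h,v mm [64.64 24.55 -0.51] rpy [ 3.1411 -0.3842  0.081 ] F along u,n,v [ 2.5 -1.4  0.6] T [ 0.01 -0.02  0.07] gap 0.576
t 12.00 s,h,v mm [64.6  24.06 -0.53] rpy [ 3.1411 -0.3841  0.081 ] F along u,n,v [ 1.5 -0.1  0.1] T [ 0.03 -0.06  0.08] gap 0.574
```

```bash
p='from h import *;pr()'
python3 -m creep '[[[40,0,0,0.05,0,0,0],[40,0,0,0,0,0,0],[40,0,0,0,0,0,0]]]' 20 >/dev/null; python3 -c "$p"
python3 -m creep '[[[58,0,0,0,0,0,0],[59,0,0,0,0,0,0],[60,0,0,0,0,0,0],[61,0,0,0,0,0,0],[63,0,0,0,0,0,0],[66,0,0,0,0,0,0]]]' 20; python3 -c "$p"
python3 -m creep '[[[80,0,0,0,0,0,0],[95,0,0,0,0,0,0],[95,0,0,0,0,0,0]]]' 20 >/dev/null; python3 -c "$p"
```

```text
t 12.30 s,h,v mm [64.66 23.94 -0.54] rpy [ 3.1412 -0.3838  0.0809] F along u,n,v [1.4 5.7 0.3] T [0.08 0.22 0.1 ] gap 0.574
time_s: 12.9
tcp_pos: [0.6054, 0.0058, 0.0897]
tcp_rot: [-3.142, -0.382, 0.081]
force: [0.5, 0.7, -0.0]
finger_gap: 0.659
finger_force: 0.0
t 12.90 s,h,v mm [63.46 22.93 -0.36] rpy [-3.1416 -0.3821  0.0807] F along u,n,v [ 0.5 -0.2  0.7] T [-0.06  0.22  0.04] gap 0.659
t 13.20 s,h,v mm [63.84 23.17 -0.43] rpy [ 3.1414 -0.3828  0.0808] F along u,n,v [ 0.1 -0.  -0.4] T [-0.04  0.17 -0.01] gap 0.949
```

It's released with no visible jump in the readings. I back off along the tool axis, then go to the short wedge and look.

```bash
python3 -m creep '[[[95,0,0,-1,0,0,0],[95,0,0,-3,0,0,0],[95,0,0,-5,0,0,0],[95,0,0,-4,0,-0.1,0],[95,0,0,0,0,-0.14,0.0],[95,0,0,0,0,-0.143,0],[95,0,0,0,0,0,0]]]' 20 >/dev/null
python3 -c "
from h import *
go([.460,.334,.20],[np.pi,0,.435])"
```

```text
shift cm [ -7.2  -33.92   1.14] turn [ 0.     0.    -0.354] t 13.9
```

```bash
python3 -m creep '[[[100,-0.9,-4.2,0.1,0,0,0],[100,-0.9,-4.2,0.1,0,0,0],[100,-0.9,-4.2,0.1,0,0,0],[100,-0.9,-4.2,0.1,0,0,0],[100,-0.9,-4.2,0.2,0,0,0],[100,-0.9,-4.2,0.2,0,0,0],[100,-0.9,-4.2,0.2,0,0,0],[100,-0.9,-4.4,0.2,0,0,-0.118],[100,0,0,0,0,0,-0.118],[100,0,0,0,0,0,-0.118],[100,0,0,0,0,0,0]]]' 50
python3 - <<'E'
from h import *
w=wrist()
from rig import eyes
s=eyes.read_camera("scene")["pixels"]; t=eyes.read_camera("top")["pixels"]
np.savez("after1.npz",scene=s,top=t)
f=lambda i,x,y,a,b,k:cv2.resize(np.clip(i[y:y+b,x:x+a,::-1].astype(float)*1.5,0,255).astype(np.uint8),None,fx=k,fy=k,interpolation=cv2.INTER_CUBIC)
A=f(w,200,60,150,200,2);B=f(s,260,165,60*2,100,2.5)[:400,:250];D=f(t,258,110,90,114,2.5)
im=np.zeros((600,800,3),np.uint8)
A=f(w,190,80,160,200,3);im[:600,:480]=A
B=f(s,255,165,128,120,2.5);im[:300,480:800]=B
D=f(t,256,105,106,120,2.5);im[300:,480:745]=D
cv2.imwrite("pics/s1.png",im)
E
```

```text
time_s: 15.0
tcp_pos: [0.4573, 0.333, 0.1986]
tcp_rot: [-3.141, -0.001, 0.435]
force: [0.9, 0.6, 0.0]
finger_gap: 0.997
finger_force: 0.0
```

View pics/s1.png

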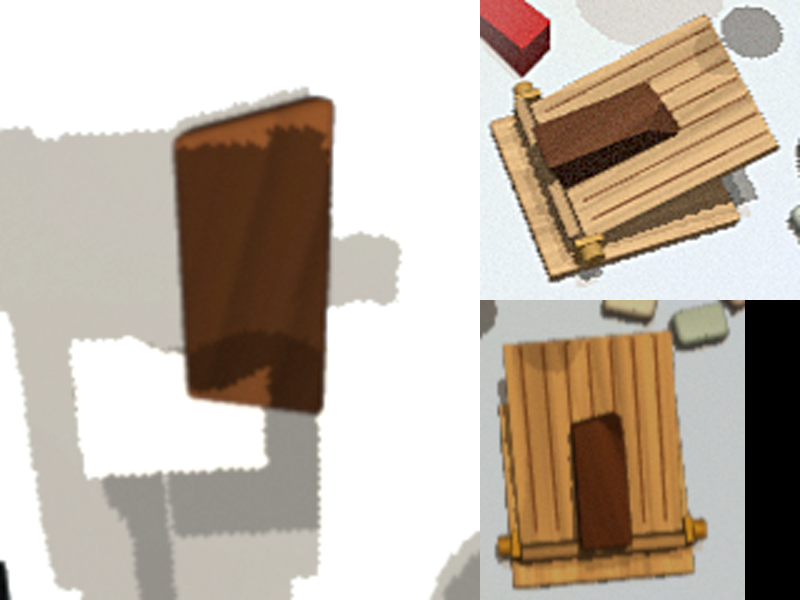

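The long wedge lies flat, in line and against the rail. In the wrist image the short wedge has far corners at (249,127) and (300,113), and near corners at (253,212) and (297,217).

```bash
python3 - <<'E'
from h import *
C["wrist"]=dict(np.load("wrist0.npz"))
Q=[ray("wrist",p,z) for p,z in[((253.3,212),.0335),((249,127.5),.0535),((297.3,217),.0335),((300.3,114),.0535)]]
for q in Q: print(q.round(4))
for a,b in((0,1),(2,3)): print(np.arctan2(*(Q[b]-Q[a])[1::-1]))
th=np.array(Q[1]+Q[3])/2; tn=np.array(Q[0]+Q[2])/2; print(tn,th,np.linalg.norm((th-tn)[:2]),(tn+th)/2)
L=np.arctan2(*(th-tn)[1::-1]);print(L)
m=(tn+th)/2;go([m[0],m[1],.021],[np.pi,0,.437])
E
```

```text
[0.425  0.3473 0.0335]
[0.5061 0.3851 0.0535]
[0.4399 0.3017 0.0335]
[0.5365 0.3478 0.0535]
0.4370313521871822
0.4462070129217581
[0.4324949  0.32447461 0.0335    ] [0.5212717  0.36648924 0.0535    ] 0.0982168476831879 [0.4768833  0.34548192 0.0435    ]
0.44202879261104955
shift cm [ 2.25 -0.38 17.78] turn [-0.    -0.001 -0.005] t 15.15
```

```bash
python3 -m creep '[[[100,2.25,-0.3,3,0,0,-0.004],[100,0,0,4,0,0,0],[100,0,0,4,0,0,0],[100,0,0,3,0,0,0],[100,0,0,2,0,0,0],[100,0,0,1.1,0,0,0],[100,0,0,0.6,0,0,0],[100,0,0,0,0,0,0],[45,0,0,0,0,0,0],[45,0,0,0,0,0,0],[45,0,0,0,0,0,0],[40,0,0,0,0,0,0]]]' 50 >/dev/null
python3 -m creep '[[[40,0,0,0,0,0,0],[40,0,0,0,0,0,0]]]' 50
python3 -m creep '[[[40,0,0,-1,0,0,0],[40,0,0,-3,0,0,0],[40,0,0,-4,0,0,0],[40,0,0,-4,0,0,0],[40,0,0,-4,0,0,0],[40,0,0,-2,0,0,0],[40,0,0,0,0,0,0]]]' 50
python3 -c "
from h import *
a0=.383
T=deck(.062+.001,0,-.0005,a=a0)+ (deck(0,.044,a=a0)-c0)   # long_top point
print('top pt',T)
n=deck(0,1,a=a0-.19)-c0
np.save('T.npy',T)
go(T+n*(.025+.05),[np.pi,-(a0-.19),w0])"
```

```text
time_s: 16.55
tcp_pos: [0.4784, 0.3457, 0.0233]
tcp_rot: [3.142, -0.002, 0.439]
force: [-0.2, -0.9, 5.5]
finger_gap: 0.578
finger_force: 54.7
time_s: 17.25
tcp_pos: [0.4789, 0.3462, 0.2061]
tcp_rot: [-3.141, -0.007, 0.439]
force: [0.9, 0.8, -2.4]
finger_gap: 0.573
finger_force: 54.0
top pt [0.59689235 0.00494121 0.1093555 ]
shift cm [-5.18 35.4   2.26] turn [-0.036  0.184  0.356] t 17.25
```

```bash
python3 -m creep '[[[40,-0.6,4.4,0.1,0,0,0],[40,-0.6,4.4,0.2,0,0,0],[40,-0.6,4.4,0.2,0,0,0],[40,-0.6,4.4,0.2,0,0,0],[40,-0.7,4.4,0.2,0,0,0],[40,-0.7,4.4,0.2,0,0,0],[40,-0.7,4.4,0.3,0,0,0],[40,-0.7,4.6,0.3,-0.009,0.046,0.089],[40,0,0,0,-0.009,0.046,0.089],[40,0,0,0,-0.009,0.046,0.089],[40,0,0,0,-0.009,0.046,0.089],[40,0,0,0,0,0,0]]]' 50
python3 - <<'E'
from h import *
a0=.383;T=np.load("T.npy");b=a0-.19
n=deck(0,1,a=b)-c0;u=deck(1,0,a=b)-c0
go(T+n*.0233+u*.0018,[np.pi,-b,w0])
from rig import eyes
s=eyes.read_camera("scene")["pixels"]
cv2.imwrite("pics/h2.png",cv2.resize(np.clip(s[130:280,230:400,::-1].astype(float)*1.4,0,255).astype(np.uint8),None,fx=4,fy=4,interpolation=cv2.INTER_CUBIC))
E
```

```text
time_s: 18.45
tcp_pos: [0.5781, 0.0027, 0.1812]
tcp_rot: [3.14, -0.181, 0.081]
force: [-0.4, 0.4, -2.2]
finger_gap: 0.577
finger_force: 54.1
shift cm [ 0.72 -0.07  5.08] turn [ 0.002  0.012 -0.   ] t 18.45
```

View pics/h2.png

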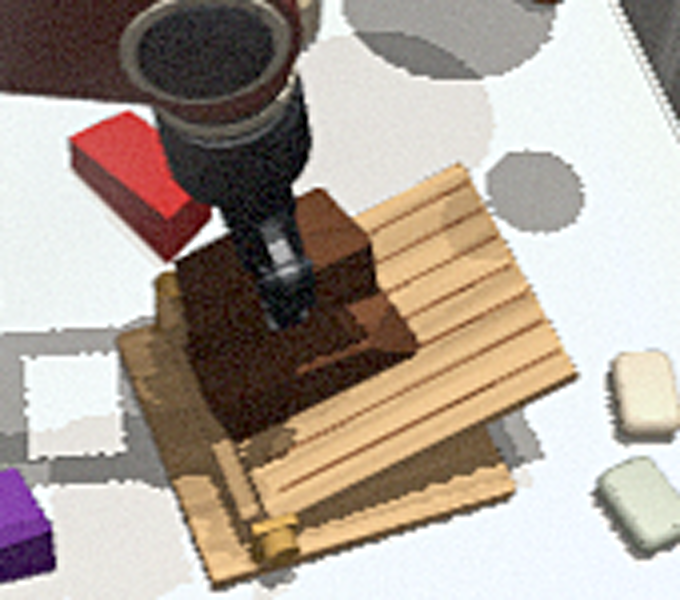

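The short wedge is above the long one, in line, thick end uphill. I lower it and feel for contact.

```bash
cat >> h.py <<'E'
def pr2():
    from rig import bot
    s=bot.sense();b=.193;T=np.load("T.npy");d=s["tcp_pos"]-T
    e=[deck(1,0,a=b)-c0,deck(0,1,a=b)-c0,deck(0,0,1)-c0]
    print("t %.2f s,h,v mm"%s["time_s"],np.round([1000*d@k for k in e],2),"rpy",np.round(s["tcp_rot"],4),"F u,n,v",np.round([s["force"]@k for k in e],1),"T",s["wrist_torque"].round(2),"gap %.3f"%s["finger_gap"])
E
p='from h import *;pr2()'
python3 -m creep '[[[40,0.7,0,1.2,0,0.012,0],[40,0,0,1.2,0,0,0],[40,0,0,0.9,0,0,0],[40,0,0,0.6,0,0,0],[40,0,0,0.3,0,0,0],[40,0,0,0.2,0,0,0],[40,0,0,0,0,0,0],[40,0,0,0,0,0,0]]]' 50 >/dev/null; python3 -c "$p"
for i in 1 2 3; do python3 -m creep '[[[40,0,0,0.1,0,0,0],[40,0,0,0,0,0,0]]]' 50 >/dev/null; python3 -c "$p"; done
```

```text
t 19.30 s,h,v mm [ 5.82 33.5  -1.19] rpy [ 3.1385 -0.199   0.0822] F u,n,v [-0.4 -2.3  0.2] T [-0.06  0.14  0.03] gap 0.572
t 19.50 s,h,v mm [ 5.61 32.27 -1.19] rpy [ 3.1386 -0.1987  0.082 ] F u,n,v [-0.4 -2.4  0.5] T [-0.01  0.19 -0.  ] gap 0.577
t 19.70 s,h,v mm [ 5.39 30.94 -1.15] rpy [ 3.1387 -0.1981  0.082 ] F u,n,v [-0.9 -1.9 -0.4] T [-0.03  0.19  0.  ] gap 0.574
t 19.90 s,h,v mm [ 5.36 29.85 -1.14] rpy [ 3.1387 -0.198   0.082 ] F u,n,v [-0.1 -1.4 -0.2] T [0.01 0.17 0.03] gap 0.573
```

```bash
p='from h import *;pr2()'
python3 -m creep '[[[40,-0.35,-0.1,0.2,0.003,-0.005,0],[40,0,0,0.15,0,0,0],[40,0,0,0,0,0,0]]]' 50 >/dev/null; python3 -c "$p"
for i in 1 2; do python3 -m creep '[[[40,0,0,0.1,0,0,0],[40,0,0,0,0,0,0]]]' 50 >/dev/null; python3 -c "$p"; done
```

```text
t 20.20 s,h,v mm [ 1.56 26.02 -0.07] rpy [-3.1413 -0.1924  0.082 ] F u,n,v [-0.6 -2.7  0.8] T [ 0.02  0.19 -0.07] gap 0.572
t 20.40 s,h,v mm [ 1.94 25.37 -0.15] rpy [-3.1415 -0.1931  0.082 ] F u,n,v [-0.7 -2.2 -0.5] T [-0.04  0.16 -0.  ] gap 0.574
t 20.60 s,h,v mm [ 1.92 24.38 -0.15] rpy [-3.1415 -0.193   0.082 ] F u,n,v [-0.4 -3.1 -0.1] T [ 0.02  0.18 -0.03] gap 0.574
```

```bash
p='from h import *;pr2()'
for i in 1 2 3; do python3 -m creep '[[[40,0,0,0.05,0,0,0],[40,0,0,0,0,0,0]]]' 50 >/dev/null; python3 -c "$p"; done
```

```text
t 20.80 s,h,v mm [ 1.93 23.9  -0.16] rpy [-3.1415 -0.1931  0.082 ] F u,n,v [ 0.  -2.8 -0.4] T [-0.01  0.2   0.01] gap 0.575
t 21.00 s,h,v mm [ 1.97 23.45 -0.16] rpy [-3.1415 -0.1932  0.082 ] F u,n,v [-1.3 -2.8 -0.1] T [ 0.02  0.2  -0.01] gap 0.576
t 21.20 s,h,v mm [ 2.03 23.   -0.15] rpy [-3.1415 -0.1933  0.082 ] F u,n,v [ 0.3 -2.2  1.6] T [-0.03  0.16  0.01] gap 0.576
```

```bash
p='from h import *;pr2()'
for i in 1 2 3; do python3 -m creep '[[[40,0,0,0.05,0,0,0],[40,0,0,0,0,0,0]]]' 50 >/dev/null; python3 -c "$p"; done
```

```text
t 21.40 s,h,v mm [ 2.06 22.93 -0.18] rpy [-3.1415 -0.1931  0.0821] F u,n,v [-3.7  1.7  0.3] T [0.01 0.52 0.05] gap 0.576
t 21.60 s,h,v mm [ 2.09 22.91 -0.15] rpy [-3.1414 -0.1928  0.0821] F u,n,v [-3.7  5.8 -0.5] T [0.14 0.93 0.02] gap 0.577
t 21.80 s,h,v mm [ 2.11 22.89 -0.16] rpy [-3.1414 -0.1925  0.0821] F u,n,v [-6.9  8.6 -0.1] T [0.19 1.13 0.04] gap 0.579
```

The contact is stiff and at the expected height, so the wedge sits flush. I ease the load and release.

```bash
p='from h import *;pr2()'
python3 -m creep '[[[40,0,0,-0.05,0,0,0],[40,0,0,-0.03,0,0,0],[40,0,0,0,0,0,0]]]' 20 >/dev/null; python3 -c "$p"
python3 -m creep '[[[58,0,0,0,0,0,0],[59,0,0,0,0,0,0],[60,0,0,0,0,0,0],[61,0,0,0,0,0,0],[63,0,0,0,0,0,0],[66,0,0,0,0,0,0]]]' 20 >/dev/null; python3 -c "$p"
python3 -m creep '[[[80,0,0,0,0,0,0],[95,0,0,0,0,0,0],[95,0,0,0,0,0,0],[95,0,0,-1,0,0,0],[95,0,0,-3,0,0,0],[95,0,0,-4,0,0,0],[95,0,0,-5,0,0,0],[95,0,0,-4,0,0,0]]]' 20; python3 -m creep '[[[95,-3.5,2,-2.5,0,0,0],[95,-3.5,2,-2.5,0,0,0],[95,-3.5,3,0,0,0,0],[95,0,4.5,0,0,0,0],[95,0,4.5,0,0,0,0],[95,0,4.5,0,0,0,0],[95,0,0,0,0,0,0]]]' 20
python3 - <<'E'
from rig import eyes
import numpy as np,cv2
s=eyes.read_camera("scene")["pixels"]; t=eyes.read_camera("top")["pixels"]
f=lambda i,x,y:cv2.resize(np.clip(i[y:y+120,x:x+80,::-1].astype(float)*1.6,0,255).astype(np.uint8),(400,600),interpolation=cv2.INTER_CUBIC)
cv2.imwrite("pics/end.png",np.hstack([f(s,262,160),f(t,260,105)]))
E
```

```text
t 22.10 s,h,v mm [ 2.07 22.89 -0.15] rpy [-3.1415 -0.1931  0.0821] F u,n,v [-3.5  5.9 -0. ] T [0.09 0.82 0.06] gap 0.577
t 22.70 s,h,v mm [ 2.07 22.2  -0.17] rpy [-3.1415 -0.1934  0.082 ] F u,n,v [-0.5  0.5  0.6] T [-0.02  0.14  0.02] gap 0.662
time_s: 23.5
tcp_pos: [0.5618, 0.0019, 0.3023]
tcp_rot: [3.141, -0.196, 0.082]
force: [1.2, 0.6, 0.1]
finger_gap: 0.953
finger_force: 0.0
time_s: 24.2
tcp_pos: [0.4659, -0.2158, 0.3276]
tcp_rot: [3.14, -0.193, 0.076]
force: [0.4, 0.1, -0.8]
finger_gap: 0.95
finger_force: 0.0
```

View pics/end.png

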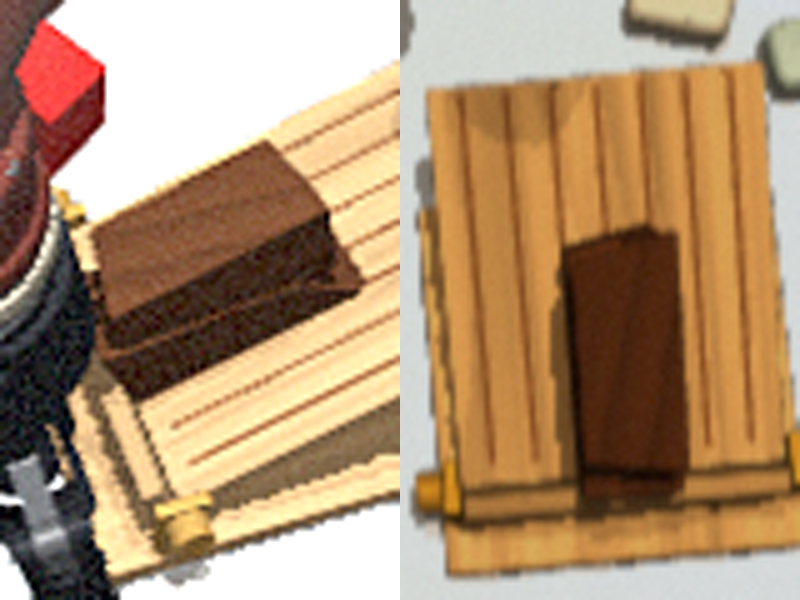

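The short wedge lies flush and in line on the long one, with the long one showing at both ends (toe at top-crop (635,485)). The arm is clear, so I hand in.

```bash
python3 -c "
from rig import bot;print(bot.job_done())"
```

```text
the job is handed in; nothing more can be done
None
```

Both wedges are stacked on the draining board as asked, the board felt out at about 22°, and the job was handed in with about 24 of the 72 s used; no verdict came back.

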